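Weigh a kitchen canister on a two-pan balance by feel

TASK

Find out how heavy the closed canister on the kitchen balance is: with closed fingertips press the empty weight pan gently down until the beam floats level, hold it there for a second and feel how much push it takes. Then set the one or two iron weights from the tray (200, 300 and 400 g) whose sum comes nearest gently on that pan, so that the beam comes to rest level (as near as these weights allow), and leave any unused weight in the tray. Never let the weight pan go right down to its lower stop, and leave the canister, its pan and the other kitchen things alone.

Things in the scene. Friction and masses are not known exactly. Their poses are not given: they have to be found in the camera images.
- balance: white kitchen balance, fixed to the counter: foot 110 x 320 x 24 mm with a steel beam along its own y axis, 78 mm up, and a pan over each end, 130 mm either side of the middle. Origin under the centre of the foot, z up. The weight pan is at its -y end, the goods pan at its +y end. A white plate in the middle bears an index line for the pointer.
- beam (a joint): tilt of the beam in rad: 0 = level, positive = weight pan up; stops at +0.10 and -0.10. Starts at +0.10, held by the canister. Self-centring: free, it leans 0.07 rad per 100 g of difference between the loads (empty pans balance) and rests on a stop beyond about 140 g. Damped (30 N per m/s at a pan), settles in about 1 s; 0.01 rad is 1.3 mm of pan height.
- weight_pan: empty round steel pan, flat floor 140 mm across, rim 8 mm above it. Origin mid-floor on its upper face, 115 mm above the counter when level, 13 mm higher or lower at the stops. Moves only vertically, stays horizontal; where a load lies on it makes no difference. To hold the beam level, the push down on it must equal the missing weight (9.81 N per kg). Axes as the balance.
- goods_pan: the same pan at the other end, carrying the canister; it goes down as the weight pan goes up. Origin at the middle of the floor's upper face.
- canister: closed white ceramic canister with wooden lid and knob, 94 mm across, 130 mm high, loose on the goods pan. Its weight is not known: between 260 and 720 g. Origin at the centre of its underside.
- tray: low wooden tray fixed to the counter, 260 mm (its x) by 90 mm (its y), walls 6 mm thick and 16 mm high, floor 6 mm above the counter. Origin under its centre. The three weights stand in it in a row along its x, in any order, 75 mm apart.
- weight_200: iron weight of 200 g: upright round body 34 mm across and 28 mm high, with a round gripping knob 18 mm across and 22 mm tall on top (50 mm high in all). The narrowest of the three. Origin at the centre of its underside, z up.
- weight_300: iron weight of 300 g: body 44 mm across and 25 mm high, knob 18 mm across and 22 mm tall on top (47 mm in all). Origin at the centre of its underside.
- weight_400: iron weight of 400 g: body 54 mm across and 22 mm high, knob 18 mm across and 22 mm tall on top (44 mm in all). The widest and lowest. Origin at the centre of its underside.
- glass_jar: glass jar with steel cap, 68 mm across, 90 mm high, a bystander. Origin at the centre of its underside.
- ramekin: small open white ceramic bowl, 90 mm across, 50 mm high, a bystander. Origin at the centre of its underside.
- spatula: spatula with wooden handle, about 0.3 m long, lying flat along its own x (handle to -x), under 30 mm high, a bystander. Origin at its underside.

How it is judged:
By the outcome, as a careful person would: the job done as asked, in the order asked, and still so for the second after the job is handed in, with the robot touching nothing.
It also fails if it takes over 72 s, if anything falls off the work surface, if the arm or the gripper's body presses on something with over 40 N, if the wrist force passes 120 N, or if a joint passes its speed limit or range.

ROBOT

A 7-joint arm with a two-finger parallel gripper is mounted at the origin on the work surface. World frame = base frame: x ahead of the robot, y to its left, z up, the work surface at z = 0. Lengths are in m, angles in rad, forces in N, time in s.
With the tool pointing down it reaches from about 0.4 to 0.875 m from the base axis. Payload 6.5 kg.
Tool frame: the origin (TCP) lies midway between the tips of the shut fingers; the grasp point (between the pads) lies 19 mm behind it; z points along the fingers, y is the direction in which the jaws open and shut (so a half turn about z gives the same grasp; the last joint's range is limited). The gripper opens to 85 mm and grips with 20 to 120 N. Pads are 22 mm wide; open, the fingers measure 114 mm over their backs; the gripper's body (76 mm by 85 mm) begins 54 mm behind the grasp point. The pads swing forward as they close: fully open they stand 13 mm farther back than shut.
Start: joints at [1.144, 0.536, -0.004, 1.538, 0.003, 1.067, -0.071], TCP at [0.229, -0.608, 0.231] pointing down, gripper open.
Joint ranges: [-2.7, 2.7], [-0.37, 2.16], [-1.27, 1.26], [0.24, 2.4], [-1.31, 4.45], [0.19, 1.91], [-2.76, 2.76]. Speed limits (rad/s): [2.39, 2.39, 3.14, 3.14, 3.14, 3.14, 3.14].

INTERFACE

Orientations are given as a unit quaternion [w, x, y, z].
In Python, from plant import arm gives the robot as it stands. The module is installed in compiled form; this text tells all that it offers.
- The arm moves only by the tool jog_arm, never from a script. Its argument "motion" is a list of rows, each a list of 5 numbers: the shift along the tool's x, y, z in cm, then the turn about the tool's z in degrees, then the opening in per cent of the stroke, from 0 (shut) to 100 (fully open). In form: [[dx, dy, dz, spin, hand], ...]. A call has 1 to 20 rows; each row is the pose to reach, as a shift and turn from the pose commanded when the call began, along the tool's axes at that moment; what a row does not reach only later rows make up. A row lasts 1/12 s, in which the tool goes at most 41.7 mm and 7.16 degrees, less where a joint would pass 70% of its speed; a pose out of reach is approached as far as the arm can. A call with a gripper value outside its range is refused whole. The fingers move at their own pace and stop on an object; "force" is the grip in N (left out, the last holds). Time passes only in rows, so rows that repeat a pose let the fingers close. It gives the time, the measured TCP pose, the force and the opening at its end, in the units of the state.
- arm.state(): the state, without advancing time (a new reading comes with each control period).
- arm.snapshot(name): name is "scene" or "top" or "wrist"; returns a dict with "img" (480x640x3 uint8, red, green, blue), "fx", "fy", "cx", "cy" (pixels), "dist" ([k1, k2, p1, p2, k3] as OpenCV has them; the pictures are not rectified), "pose" (4x4, takes a point from camera to world coordinates); the wrist camera has in their place "hand_eye" (4x4, takes a point from camera to tool coordinates, whose origin is the TCP and whose axes are the flange's). Camera axes: x right, y down, z forward; pixel columns grow to the right and rows downward; lengths in m; the calibration is good to about 2 mm. A picture is of the moment at which its call begins: read the wrist's pose just before it. There is no depth.
- arm.close_job(): hands the job in, once; it reports no verdict.
The state is a dict: "t": time; "joint_positions": joint angles; "joint_vel": joint speeds; "joint_efforts": joint torques, N m; "tool_pos": TCP position; "eef_rot": TCP orientation; "force": force on the tool from outside, world axes, zero at the start; "ft_torque": the same for the moment, N m; "grip_width": finger opening in m.
Only numpy, scipy, OpenCV 4.12 (cv2) and the standard library are available. Lean on these libraries where they do the work, as an engineer would, in place of code of your own. Each camera call takes 0.05 s, during which the arm holds its last target. There are 200 camera calls.

## Working session

There is one attempt and no reset: what is moved stays moved. The work goes in short steps, Python scripts to look and compute and a tool call to move; the robot and the scene stay as the last step left them, time stands still between calls to the robot, and variables do not carry over. Pictures are saved under pics/ and viewed, about 8 in all and at most 12, crops included, and the job is handed in when it is done.

Besides the shell and the picture viewer there is one more tool, called after "Call:" as name(argument=value, ...) on one line, values as JSON. jog_arm: Moves the arm, as the interface text tells. Its arguments: {"type":"object","properties":{"motion":{"type":"array"},"force":{"type":"number"}},"required":["motion"]}

```bash
mkdir -p pics; cat > h.py <<'E'
import numpy as np, cv2, pickle
from plant import arm
from scipy.spatial.transform import Rotation as R
def snap(name,fn):
    s=arm.state(); c=arm.snapshot(name)
    if 'pose' not in c:
        T=np.eye(4); q=s['eef_rot']; T[:3,:3]=R.from_quat([q[1],q[2],q[3],q[0]]).as_matrix(); T[:3,3]=s['tool_pos']
        c['pose']=T@np.array(c['hand_eye'])
    cv2.imwrite('pics/%s.png'%fn,c['img'][:,:,::-1]); pickle.dump(c,open('pics/%s.pkl'%fn,'wb')); return c
def load(fn): return pickle.load(open('pics/%s.pkl'%fn,'rb'))
def K(c): return np.array([[c['fx'],0,c['cx']],[0,c['fy'],c['cy']],[0,0,1.]])
def ray(c,uv):
    p=cv2.undistortPoints(np.array([[uv]],float),K(c),np.array(c['dist'],float))[0,0]
    P=np.array(c['pose']); d=P[:3,:3]@[p[0],p[1],1]; return P[:3,3],d/np.linalg.norm(d)
def at(c,uv,z):
    o,d=ray(c,uv); return o+d*(z-o[2])/d[2]
def tri(*obs):
    A=0;b=0;rs=[ray(*o) for o in obs]
    for o,d in rs:
        M=np.eye(3)-np.outer(d,d); A=A+M; b=b+M@o
    x=np.linalg.solve(A,b); return x,[np.linalg.norm((np.eye(3)-np.outer(d,d))@(x-o)) for o,d in rs]
def proj(c,X):
    P=np.linalg.inv(np.array(c['pose'])); r=P[:3,:3]; 
    return cv2.projectPoints(np.atleast_2d(np.array(X,float)),cv2.Rodrigues(r)[0],P[:3,3],K(c),np.array(c['dist'],float))[0][:,0]
E
python3 - <<'E'
from h import *
np.set_printoptions(precision=3,suppress=True)
for n in ['scene','top','wrist']:
    c=snap(n,n+'0'); print(n,c['fx'],np.array(c['pose']))
print(arm.state())
E
```

```text
scene 561.8830934687388 [[ 0.304  0.659 -0.688  1.331]
 [ 0.953 -0.206  0.223 -0.242]
 [ 0.005 -0.724 -0.69   0.8  ]
 [ 0.     0.     0.     1.   ]]
top 433.7059977574335 [[ 0.022 -0.991  0.13   0.505]
 [-1.    -0.021  0.007  0.002]
 [-0.005 -0.13  -0.992  0.881]
 [ 0.     0.     0.     1.   ]]
wrist 374.51338562518185 [[ 0.352 -0.901 -0.255  0.294]
 [-0.936 -0.339 -0.096 -0.583]
 [-0.     0.272 -0.962  0.374]
 [ 0.     0.     0.     1.   ]]
{'t': 0.15, 'joint_positions': array([ 1.144,  0.537, -0.004,  1.539,  0.003,  1.067, -0.071]), 'joint_vel': array([ 0.001, -0.002,  0.002, -0.002,  0.001,  0.001, -0.002]), 'joint_efforts': array([  0.001, -58.379,   1.05 , -25.935,   0.012,   0.006,   0.   ]), 'tool_pos': array([ 0.229, -0.608,  0.231]), 'eef_rot': array([-0.001,  0.984,  0.179, -0.   ]), 'force': array([ 0.289, -0.434,  0.233]), 'ft_torque': array([0.002, 0.001, 0.028]), 'grip_width': 0.08567794795339582}
```

View pics/scene0.png

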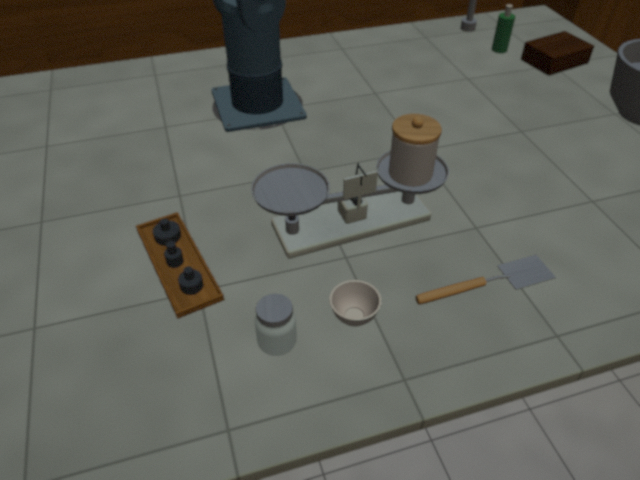

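View pics/top0.png

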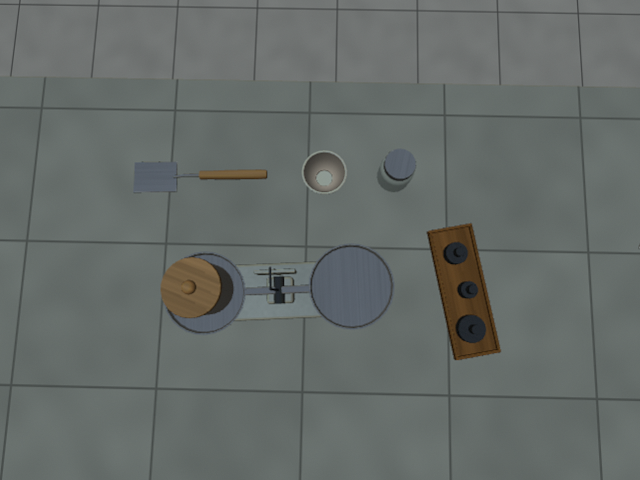

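The weights in the top view, going toward the robot, are at (456,252), (468,290) and (471,328): mid-size, narrowest and widest, so 300, 200 and 400. The weight pan is at (351,286), the goods pan at (204,292). I'll enlarge crops for accurate points.

```bash
python3 - <<'E'
from h import *
a=load('scene0')['img'][205:325,130:290]; b=load('top0')['img'][215:365,415:515]; c=load('scene0')['img'][150:250,240:450]
a=cv2.resize(a,None,fx=3,fy=3,interpolation=2); b=cv2.resize(b,None,fx=3,fy=3,interpolation=2);c=cv2.resize(c,None,fx=3,fy=3,interpolation=2)
m=np.zeros((600,800,3),np.uint8); m[:300,:480]=a[:300]; m[:450,490:790]=b; m[300:,:480]=c[:,:480]
cv2.imwrite('pics/m1.png',m[:,:,::-1])
np.set_printoptions(precision=4,suppress=True)
t=load('top0'); s=load('scene0')
print('pan',at(t,(351,286),.128),at(s,(290,188),.128),tri((t,(351,286)),(s,(290,188))))
E
```

```text
pan [ 0.5298 -0.0474  0.128 ] [ 0.5227 -0.0473  0.128 ] (array([ 0.5294, -0.048 ,  0.1333]), [np.float64(0.0009437088231664057), np.float64(0.0009437088231664139)])
```

View pics/m1.png

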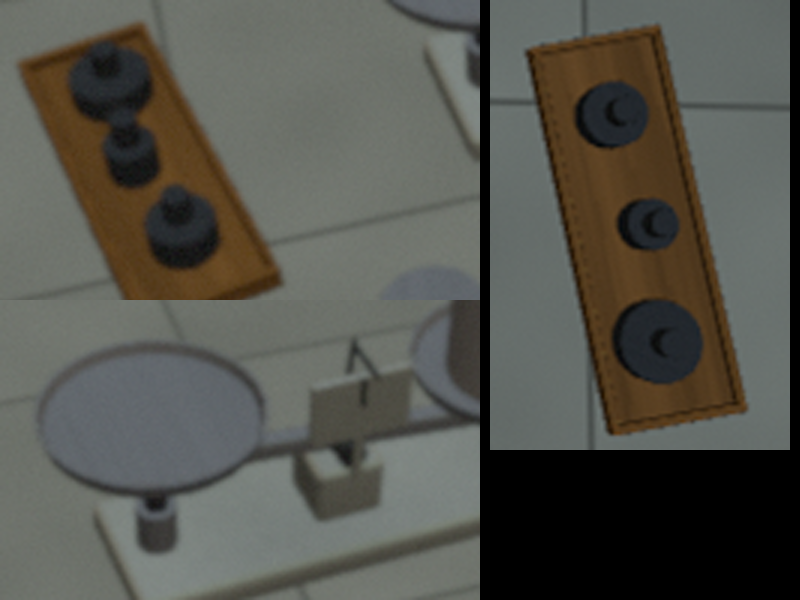

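The knob tops are at top (459,252.3), (470,289.5), (473.5,329) and scene (189.3,269), (171.3,243.3), (165,221.5).

```bash
python3 - <<'E'
from h import *
np.set_printoptions(precision=4,suppress=True)
t=load('top0'); s=load('scene0')
for n,a,b,z in [('300',(459,252.3),(189.3,269),.053),('200',(470,289.5),(171.3,243.3),.056),('400',(473.5,329),(165,221.5),.050)]:
    print(n,tri((t,a),(s,b)),at(t,a,z),at(s,b,z))
cor=[at(t,(415+(x-490)/3,215+y/3),.016) for x,y in [(527,48),(660,26),(746,410),(611,434)]]
print('tray',np.array(cor),np.mean(cor,0))
q=arm.state()['eef_rot'];print(R.from_quat([q[1],q[2],q[3],q[0]]).as_matrix())
# balance axis from pans in top
print(at(t,(204,292),.102))
E
```

```text
300 (array([ 0.601 , -0.2594,  0.0518]), [np.float64(0.0005758342756460934), np.float64(0.0005758342756461548)]) [ 0.601  -0.2584  0.053 ] [ 0.6019 -0.2599  0.053 ]
200 (array([ 0.5297, -0.2802,  0.0554]), [np.float64(0.003064360769259764), np.float64(0.0030643607692599603)]) [ 0.5304 -0.2768  0.056 ] [ 0.5286 -0.283   0.056 ]
400 (array([ 0.4562, -0.2862,  0.0488]), [np.float64(0.0020336871625877434), np.float64(0.0020336871625877377)]) [ 0.4568 -0.2837  0.05  ] [ 0.4564 -0.2881  0.05  ]
tray [[ 0.6471 -0.2072  0.016 ]
 [ 0.664  -0.2968  0.016 ]
 [ 0.4126 -0.3465  0.016 ]
 [ 0.3955 -0.2588  0.016 ]] [ 0.5298 -0.2773  0.016 ]
[[ 0.9356  0.3531 -0.0005]
 [ 0.3531 -0.9356  0.0012]
 [-0.0001 -0.0013 -1.    ]]
[0.5143 0.2132 0.102 ]
```

Call:
jog_arm(motion=[[47.9,-41.8,4.5,9.3,0],[47.9,-41.8,4.5,9.3,0],[47.9,-41.8,4.5,9.3,0],[47.9,-41.8,4.5,9.3,0],[47.9,-41.8,4.5,9.3,0],[47.9,-41.8,4.5,9.3,0],[47.9,-41.8,4.5,9.3,0],[47.9,-41.8,4.5,9.3,0],[47.9,-41.8,4.5,9.3,0],[47.9,-41.8,4.5,9.3,0],[47.9,-41.8,4.5,9.3,0],[47.9,-41.8,4.5,9.3,0],[47.9,-41.8,4.5,9.3,0],[47.9,-41.8,4.5,9.3,0],[47.9,-41.8,4.5,9.3,0],[47.9,-41.8,4.5,9.3,0],[47.9,-41.8,4.5,9.3,0],[47.9,-41.8,4.5,9.3,0]])

```text
t: 1.65
tool_pos: [0.5298, -0.0477, 0.1859]
eef_rot: [0.0, 0.995, 0.1, -0.001]
force: [0.1, -0.8, -0.0]
grip_width: 0.0003
```

```bash
python3 - <<'E'
from h import *
np.set_printoptions(precision=4,suppress=True)
F=[];
for i in range(6):
    c=snap('scene','s1'); F.append(arm.state()['force'])
s=arm.state();print(s['t'],s['tool_pos'],s['grip_width'],s['joint_positions']);print(np.array(F),np.mean(F,0))
q=s['eef_rot'];print(R.from_quat([q[1],q[2],q[3],q[0]]).as_matrix())
c=snap('wrist','w1')
cv2.imwrite('pics/m2.png',np.hstack([c['img'],])[:,:,::-1])
E
```

```text
1.95 [ 0.5296 -0.0494  0.1864] -0.00034589491348309935 [ 0.1656  0.4024 -0.1975  1.8833  0.1018  0.8656 -1.4572]
[[-0.7716 -0.6847 -0.7214]
 [-0.1641 -0.2065 -0.1348]
 [-0.1218  0.6612  0.0137]
 [-0.4477 -0.0655 -0.1757]
 [ 0.4192  0.4502  0.1371]
 [ 0.275   0.7685  0.4821]] [-0.1352  0.1539 -0.0665]
[[ 0.9808  0.1949 -0.0001]
 [ 0.1949 -0.9808 -0.0005]
 [-0.0002  0.0005 -1.    ]]
```

View pics/m2.png

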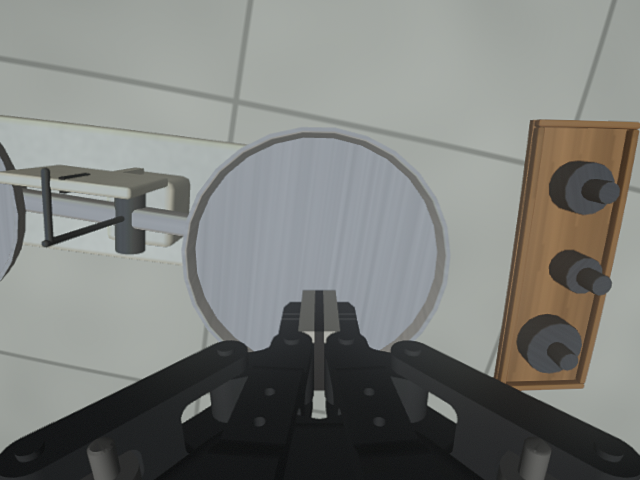

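Call:
jog_arm(motion=[[0,0,2,0,0],[0,0,4,0,0],[0,0,5,0,0],[0,0,5.4,0,0],[0,0,5.6,0,0],[0,0,5.8,0,0],[0,0,6.0,0,0],[0,0,6.2,0,0],[0,0,6.4,0,0],[0,0,6.6,0,0],[0,0,6.7,0,0],[0,0,6.7,0,0],[0,0,6.7,0,0]])

```text
t: 3.08
tool_pos: [0.5307, -0.048, 0.1196]
eef_rot: [0.0, 0.995, 0.099, 0.001]
force: [0.8, -0.8, 4.7]
grip_width: -0.0002
```

```bash
cat > f.py <<'E'
from h import *
import sys
np.set_printoptions(precision=4,suppress=True)
F=[];Z=[]
for i in range(int(sys.argv[1])):
    c=arm.snapshot('scene' if i else 'top'); s=arm.state(); F.append(s['force']);Z.append(s['tool_pos'])
print(s['t'],np.mean(F,0),np.std(F,0)/len(F)**.5,np.mean(Z,0))
E
python3 f.py 6
python3 - <<'E'
from h import *
np.set_printoptions(precision=4,suppress=True)
w=load('w1');t=load('top0');s=load('scene0')
for n,p,a,b,z in [('300',(603,192),(459,252.3),(189.3,269),.053),('200',(600,285),(470,289.5),(171.3,243.3),.056),('400',(567,356),(473.5,329),(165,221.5),.050)]:
    print(n,at(w,p,z),tri((w,p),(t,a),(s,b)))
for z in(.128,.136): print('pan',at(w,(316,247),z))
E
```

```text
3.3833 [ 1.8471 -0.7471  4.2659] [0.1778 0.1454 0.1759] [ 0.5307 -0.048   0.1196]
300 [ 0.6037 -0.2563  0.053 ] (array([ 0.602 , -0.259 ,  0.0515]), [np.float64(0.0020730980030673955), np.float64(0.0008932434719558989), np.float64(0.0015090573909017446)])
200 [ 0.5321 -0.2817  0.056 ] (array([ 0.531 , -0.2803,  0.0567]), [np.float64(0.001467499569692724), np.float64(0.003532116320302607), np.float64(0.0028967263856631616)])
400 [ 0.4621 -0.2848  0.05  ] (array([ 0.4582, -0.2864,  0.0488]), [np.float64(0.0030055368430912705), np.float64(0.0025895955239079948), np.float64(0.0026698727210723873)])
pan [ 0.5397 -0.0453  0.128 ]
pan [ 0.542  -0.0449  0.136 ]
```

Call:
jog_arm(motion=[[0,0,0.1,0,0],[0,0,0.2,0,0],[0,0,0.3,0,0],[0,0,0.4,0,0],[0,0,0.45,0,0],[0,0,0.45,0,0],[0,0,0.45,0,0],[0,0,0.45,0,0]])

```text
t: 4.05
tool_pos: [0.5304, -0.0479, 0.1149]
eef_rot: [0.0, 0.995, 0.099, 0.0]
force: [3.1, -1.0, 5.4]
grip_width: -0.0003
```

```bash
python3 f.py 24
python3 - <<'E'
from h import *
c=snap('scene','s3');a=cv2.resize(c['img'][150:215,320:400],None,fx=7,fy=7,interpolation=2)
c=snap('wrist','w3');cv2.imwrite('pics/m3.png',cv2.resize(c['img'][100:330,0:200],None,fx=1.2,fy=1.2)[:,:,::-1])
b=cv2.resize(c['img'][100:330,0:230],(230,230))
m=np.zeros((455,800,3),np.uint8);m[:,:560]=a;m[:230,565:795]=b;cv2.imwrite('pics/m3.png',m[:,:,::-1])
E
```

```text
5.25 [ 3.492  -0.7533  4.8428] [0.1112 0.1239 0.0972] [ 0.5301 -0.0479  0.1148]
```

View pics/m3.png

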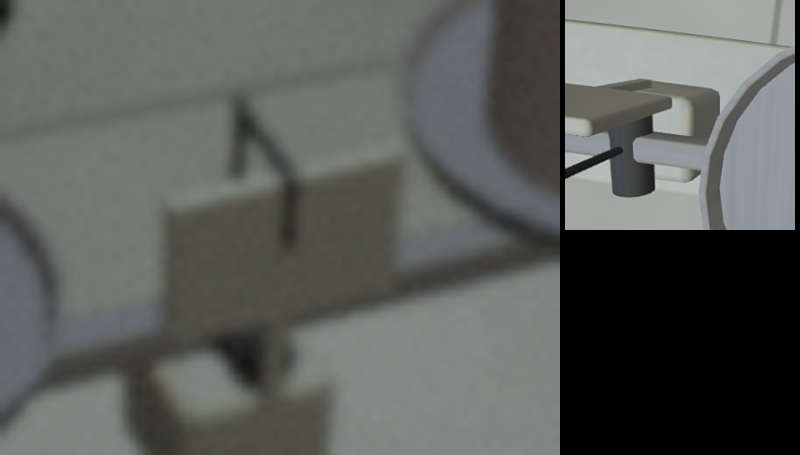

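The pointer stands mid-plate (x≈290 between the edges at 165 and 405), so the beam is level. The push is about 4.84 N plus 0.07 N bias, or about 500 g, so I need 200 + 300. Lifting slowly, then over to the 300 weight.

Call:
jog_arm(motion=[[0,0,-0.2,0,0],[0,0,-0.5,0,0],[0,0,-0.8,0,0],[0,0,-1.1,0,0],[0,0,-1.4,0,0],[0,0,-2,0,0],[0,0,-4,0,0],[0,0,-6,0,40],[0.5,3.7,-6,0,40],[1,7.5,-6,0,40],[1.5,11.2,-5,0,40],[2,14.8,-4,0,40],[2.5,18.5,-2,0,40],[2.97,22.2,-1,0,40],[2.97,22.2,-1,0,40],[2.97,22.2,-1,0,40]])

```text
t: 6.68
tool_pos: [0.601, -0.2624, 0.1231]
eef_rot: [-0.0, 0.995, 0.097, -0.002]
force: [-0.1, 0.7, -0.5]
grip_width: 0.0338
```

```bash
python3 f.py 5; python3 - <<'E'
from h import *
np.set_printoptions(precision=4,suppress=True)
c=snap('wrist','w4');s=arm.state();print(s['tool_pos'],s['grip_width'])
for X in [(.6025,-.26,.053),(.531,-.280,.056)]: print(proj(c,X))
E
```

```text
6.9333 [-0.2298  0.7412  0.3116] [0.195  0.2136 0.1768] [ 0.6026 -0.2583  0.1248]
[ 0.6032 -0.2581  0.1254] 0.03414939859813363
[[323.0337 259.2659]]
[[330.9587 368.1264]]
```

View pics/w4.png

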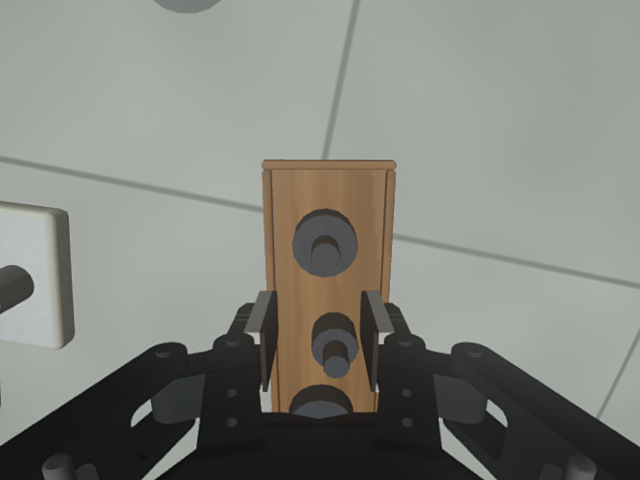

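The 300 knob top is at about (325,257) against (323,259) predicted, and the 200 knob at (336,366) against (331,368). Both agree within 3 mm. Descending on the 300.

Call:
jog_arm(motion=[[0.1,0.1,3,0,40],[0.1,0.1,6,0,40],[0.1,0.1,8,0,40],[0.1,0.1,8.8,0,40],[0.1,0.1,9.1,0,40],[0.1,0.1,9.1,0,40],[0.1,0.1,9.1,0,0],[0.1,0.1,9.1,0,0],[0.1,0.1,9.1,0,0],[0.1,0.1,9.1,0,0],[0.1,0.1,9.1,0,0],[0.1,0.1,9.1,0,0],[0.1,0.1,9.1,0,0]], force=40)

```text
t: 8.07
tool_pos: [0.6054, -0.2611, 0.0355]
eef_rot: [0.001, 0.995, 0.099, 0.001]
force: [-0.0, -1.9, 6.5]
grip_width: 0.0161
```

Call:
jog_arm(motion=[[0,0,-0.5,0,0],[0,0,-1.5,0,0],[0,0,-3,0,0],[0,0,-6,0,0],[0,0,-9,0,0],[0,0,-12,0,0],[0,0,-15,0,0],[0,0,-16.5,0,0],[0,0,-16.5,0,0],[0,0,-16.5,0,0]])

```text
t: 8.9
tool_pos: [0.6044, -0.2606, 0.2]
eef_rot: [0.0, 0.995, 0.099, 0.001]
force: [-0.6, -0.1, -4.6]
grip_width: 0.0161
```

```bash
python3 f.py 8; python3 - <<'E'
from h import *
np.set_printoptions(precision=4,suppress=True)
c=snap('wrist','w5');s=arm.state();print(s['tool_pos'],s['grip_width'])
q=s['eef_rot'];print(R.from_quat([q[1],q[2],q[3],q[0]]).as_matrix())
E
```

```text
9.3 [ 0.0871  0.0722 -3.1279] [0.1078 0.2056 0.1371] [ 0.6032 -0.2602  0.1974]
[ 0.6039 -0.2604  0.1981] 0.016007785217282047
[[ 0.9804  0.1973 -0.001 ]
 [ 0.1973 -0.9804  0.0004]
 [-0.0009 -0.0006 -1.    ]]
```

View pics/w5.png

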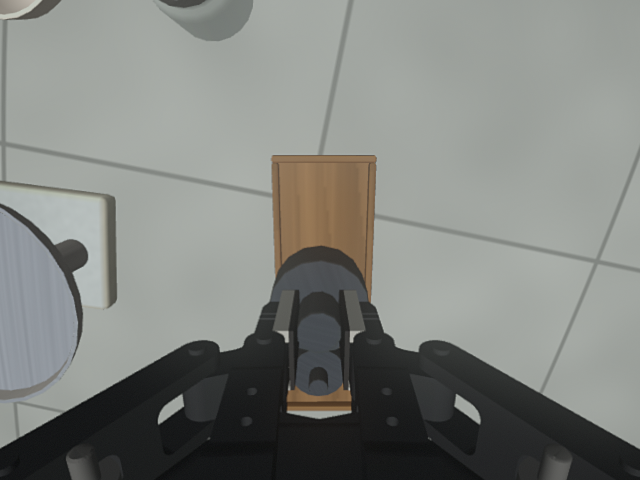

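The 300 is held upright. The wrist reads −3.1 N, which matches 300 g and confirms the force scale. Now over to the far half of the pan.

Call:
jog_arm(motion=[[0,-2,0,0,0],[0,-5,0,0,0],[0,-8.5,0,0,0],[0,-12,0,0,0],[0,-15.5,0,0,0],[0,-19,0,0,0],[0,-21.3,0,0,0],[0,-22.3,0,0,0],[0,-22.3,0,0,0],[0,-22.3,0.5,0,0],[0,-22.3,1.2,0,0],[0,-22.3,2.0,0,0],[0,-22.3,2.6,0,0],[0,-22.3,3.0,0,0],[0,-22.3,3.3,0,0],[0,-22.3,3.3,0,0],[0,-22.3,3.3,0,0]])

```text
t: 10.77
tool_pos: [0.5601, -0.042, 0.1657]
eef_rot: [-0.0, 0.995, 0.099, -0.0]
force: [0.1, 0.6, -3.7]
grip_width: 0.0163
```

```bash
python3 f.py 5; python3 - <<'E'
from h import *
np.set_printoptions(precision=4,suppress=True)
c=snap('scene','s6'); s=arm.state();print(s['tool_pos'],s['grip_width'])
w=snap('wrist','w6');t=snap('top','t6')
im=[c['img'].copy(),w['img'].copy(),t['img'].copy()]
a=np.linspace(0,2*np.pi,60)
for k,v in zip(im,(c,w,t)):
    P=np.c_[.532+.070*np.cos(a),-.047+.070*np.sin(a),0*a+.136]
    cv2.polylines(k,[np.int32(proj(v,P))],True,(255,0,0),1)
m=np.zeros((600,800,3),np.uint8); m[:390,:520]=cv2.resize(im[1],(520,390)); 
m[:280,520:]=cv2.resize(im[0][120:260,210:350],(280,280)); m[290:570,520:]=cv2.resize(im[2][216:356,280:420],(280,280))
cv2.imwrite('pics/m6.png',m[:,:,::-1])
E
```

```text
11.0167 [ 0.0079 -0.2737 -2.962 ] [0.1265 0.1871 0.3037] [ 0.5604 -0.0419  0.1661]
[ 0.5604 -0.0419  0.1661] 0.016171470944589175
```

View pics/m6.png

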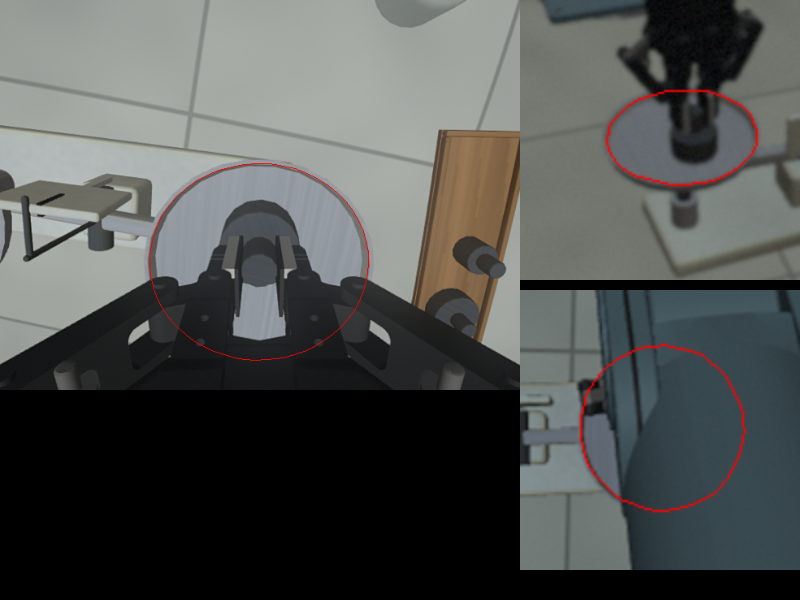

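The predicted rim fits the wrist view to about 2 mm, and the 300 is well inside the pan. Lowering it.

Call:
jog_arm(motion=[[0,0,0.2,0,0],[0,0,0.4,0,0],[0,0,0.5,0,0],[0,0,0.6,0,0],[0,0,0.7,0,0],[0,0,0.75,0,0],[0,0,0.8,0,0],[0,0,0.8,0,0],[0,0,0.8,0,0],[0,0,0.8,0,0]])

```text
t: 12.0
tool_pos: [0.5602, -0.0419, 0.1578]
eef_rot: [0.0, 0.995, 0.099, 0.0]
force: [0.2, -0.2, -3.0]
grip_width: 0.0164
```

```bash
python3 f.py 8
```

```text
12.4 [-0.2044  0.0401 -3.1629] [0.1878 0.1679 0.1618] [ 0.5602 -0.0419  0.1578]
```

Call:
jog_arm(motion=[[0,0,0.05,0,0],[0,0,0.1,0,0],[0,0,0.15,0,0],[0,0,0.2,0,0],[0,0,0.2,0,0],[0,0,0.2,0,0]])

```text
t: 12.9
tool_pos: [0.5603, -0.0419, 0.1559]
eef_rot: [0.0, 0.995, 0.099, 0.0]
force: [-0.6, -0.2, 1.0]
grip_width: 0.0162
```

```bash
python3 f.py 6
```

```text
13.2 [-0.6361 -0.0573  0.4978] [0.1801 0.1581 0.2442] [ 0.5602 -0.0419  0.1558]
```

Call:
jog_arm(motion=[[0,0,0,0,40],[0,0,0,0,40],[0,0,0,0,40],[0,0,0,0,40],[0,0,-1,0,40],[0,0,-3,0,40],[0,0,-5,0,40],[-0.5,2,-6,0,40],[-1.5,5,-6,0,40],[-2.7,8.5,-6,0,40],[-3.9,12,-6,0,40],[-5.1,15.5,-6,0,40],[-6.3,19,-5,0,40],[-7.2,22,-2,0,40],[-7.6,23,1,0,40],[-7.6,23,3.5,0,40],[-7.6,23,3.5,0,40],[-7.6,23,3.5,0,40],[-7.6,23,3.5,0,40]])

```text
t: 14.78
tool_pos: [0.5325, -0.2819, 0.1227]
eef_rot: [0.0, 0.995, 0.1, 0.001]
force: [0.3, -0.0, -0.0]
grip_width: 0.0337
```

```bash
python3 - <<'E'
from h import *
np.set_printoptions(precision=4,suppress=True)
w=snap('wrist','w7');s=arm.state();print(s['t'],s['tool_pos'],s['grip_width'])
print(proj(w,(.531,-.2825,.056)))
c=snap('scene','s7');t=snap('top','t7')
m=np.zeros((390,800,3),np.uint8); m[:,:520]=cv2.resize(w['img'],(520,390)); m[:280,520:]=cv2.resize(c['img'][140:240,240:340],(280,280))
cv2.imwrite('pics/m7.png',m[:,:,::-1])
E
```

```text
14.8333 [ 0.5328 -0.282   0.1231] 0.0342659446733092
[[320.1337 263.3432]]
```

View pics/m7.png

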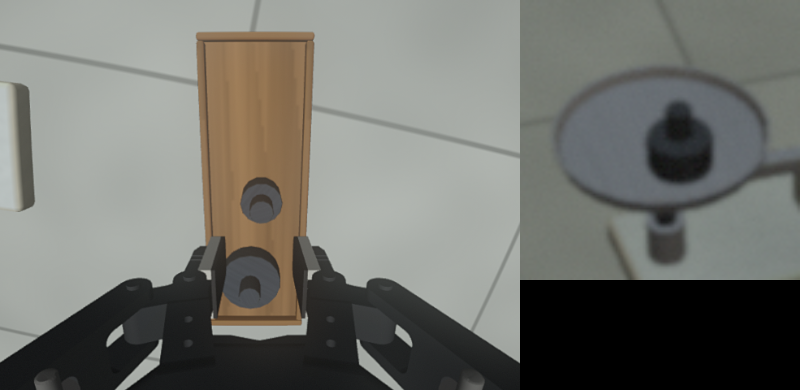

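The 300 stands well on the pan. The 200 knob is at about (321,258), right under the gripper. Descending.

Call:
jog_arm(motion=[[0,0.1,3,0,40],[0,0.1,6,0,40],[0,0.1,7.5,0,40],[0,0.1,8.1,0,40],[0,0.1,8.4,0,40],[0,0.1,8.4,0,40],[0,0.1,8.4,0,0],[0,0.1,8.4,0,0],[0,0.1,8.4,0,0],[0,0.1,8.4,0,0],[0,0.1,8.4,0,0],[0,0.1,8.4,0,0],[0,0.1,8.4,0,0]])

```text
t: 16.02
tool_pos: [0.5324, -0.2837, 0.0385]
eef_rot: [0.001, 0.995, 0.099, 0.001]
force: [-0.9, 1.4, 6.1]
grip_width: 0.016
```

Call:
jog_arm(motion=[[0,0,-0.5,0,0],[0,0,-1.5,0,0],[0,0,-3,0,0],[0,0,-6,0,0],[0,0,-9,0,0],[0,0,-12,0,0],[0,0,-15,0,0],[0,0,-17,0,0],[0,0,-17,0,0],[0,0,-17,0,0]])

```text
t: 16.85
tool_pos: [0.5316, -0.2836, 0.2083]
eef_rot: [0.001, 0.995, 0.099, 0.001]
force: [-0.1, -0.2, -2.6]
grip_width: 0.0161
```

```bash
python3 f.py 6; python3 - <<'E'
from h import *
w=snap('wrist','w8');s=arm.state();print(s['t'],s['tool_pos'],s['grip_width'],s['joint_positions'])
E
```

```text
17.15 [-0.394   0.1462 -2.1342] [0.2032 0.1298 0.2111] [ 0.5302 -0.283   0.2056]
17.2 [ 0.53063697 -0.28308284  0.20567868] 0.01660878368703162 [ 0.5117216   0.48683201 -0.13093515  1.68883665  0.07385239  0.97271571
 -1.01814633]
```

Call:
jog_arm(motion=[[0.2,-2,0,0,0],[0.5,-5,0,0,0],[0.8,-8.5,0,0,0],[1.1,-12,0,0,0],[1.4,-15.5,0,0,0],[1.7,-19,0,0,0],[2.0,-22,0,0,0],[2.1,-23.1,0,0,0],[2.1,-23.1,0,0,0],[2.1,-23.1,0.5,0,0],[2.1,-23.1,1.2,0,0],[2.1,-23.1,2.0,0,0],[2.1,-23.1,2.8,0,0],[2.1,-23.1,3.4,0,0],[2.1,-23.1,3.8,0,0],[2.1,-23.1,3.8,0,0],[2.1,-23.1,3.8,0,0]])

```text
t: 18.62
tool_pos: [0.5061, -0.0529, 0.1685]
eef_rot: [-0.0, 0.995, 0.099, -0.0]
force: [-0.2, 0.2, -2.4]
grip_width: 0.0163
```

```bash
python3 f.py 4; python3 - <<'E'
from h import *
w=snap('wrist','w9');s=arm.state();print(s['t'],s['tool_pos'],s['grip_width'])
E
```

```text
18.8167 [ 0.109   0.2669 -1.8418] [0.2355 0.0381 0.1175] [ 0.5065 -0.0528  0.1691]
18.8667 [ 0.50647151 -0.05276155  0.16912952] 0.016430525354920733
```

View pics/w9.png

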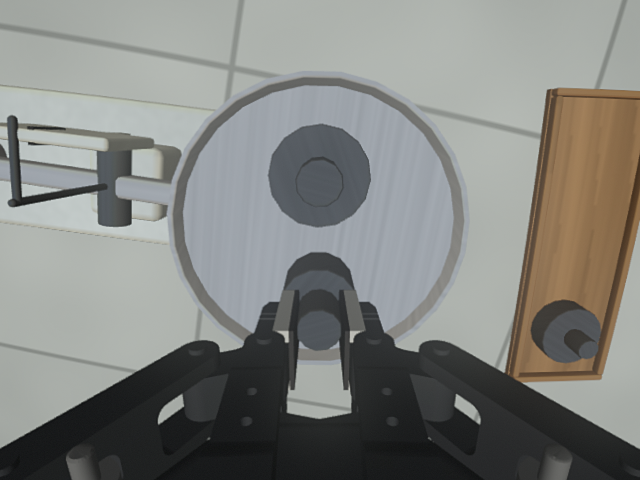

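Call:
jog_arm(motion=[[0.3,0,0.3,0,0],[0.3,0,0.6,0,0],[0.3,0,0.8,0,0],[0.3,0,0.95,0,0],[0.3,0,1.1,0,0],[0.3,0,1.25,0,0],[0.3,0,1.4,0,0],[0.3,0,1.55,0,0],[0.3,0,1.7,0,0],[0.3,0,1.85,0,0],[0.3,0,1.95,0,0],[0.3,0,2.0,0,0],[0.3,0,2.0,0,0],[0.3,0,2.0,0,0],[0.3,0,2.0,0,0]])

```text
t: 20.12
tool_pos: [0.5092, -0.0521, 0.1488]
eef_rot: [-0.0, 0.995, 0.099, -0.0]
force: [-0.2, 1.2, -1.2]
grip_width: 0.0164
```

```bash
python3 f.py 12
```

```text
20.7167 [-0.2143  0.8184 -0.217 ] [0.155  0.1205 0.1467] [ 0.5092 -0.0521  0.1488]
```

Call:
jog_arm(motion=[[0,0,0.05,0,0],[0,0,0.1,0,0],[0,0,0.15,0,0],[0,0,0.15,0,0],[0,0,0.15,0,0],[0,0,0.15,0,0]])

```text
t: 21.22
tool_pos: [0.5092, -0.0521, 0.1473]
eef_rot: [-0.0, 0.995, 0.099, -0.0]
force: [-0.4, 0.9, -0.1]
grip_width: 0.0165
```

```bash
python3 f.py 12
```

```text
21.8167 [-0.2694  1.1989  0.1127] [0.0964 0.1662 0.1343] [ 0.5092 -0.0521  0.1473]
```

Call:
jog_arm(motion=[[0,0,0,0,25],[0,0,0,0,30],[0,0,0,0,40],[0,0,0,0,40],[0,0,-0.5,0,40],[0,0,-1.5,0,40],[0,0,-3,0,40],[0,0,-6,0,40],[0,0,-9,0,40],[0,3,-10,0,40],[0,7,-10,0,40],[0,11,-10,0,40],[0,15,-10,0,40],[0,18,-10,0,40],[0,18,-10,0,40],[0,18,-10,0,40],[0,18,-10,0,40]])

```text
t: 23.23
tool_pos: [0.5448, -0.2276, 0.2478]
eef_rot: [-0.0, 0.995, 0.099, 0.0]
force: [-0.1, 0.9, -0.2]
grip_width: 0.0342
```

```bash
python3 f.py 12; python3 - <<'E'
from h import *
w=snap('wrist','w10');c=snap('scene','s10');t=snap('top','t10')
m=np.zeros((600,800,3),np.uint8); m[:360,:560]=cv2.resize(c['img'][130:240,235:455][:, :171],(560,360)); 
m[360:,:320]=cv2.resize(t['img'],(320,240)); m[360:,320:640]=cv2.resize(w['img'],(320,240))
m[:240,565:]=cv2.resize(c['img'][160:200,335:385],(235,240),interpolation=2); m[240:340,565:800]=cv2.resize(load('s3')['img'][160:200,335:385],(235,240),interpolation=2)[:100]
cv2.imwrite('pics/m10.png',m[:,:,::-1])
E
```

```text
23.8333 [ 0.1351  0.0629 -0.0209] [0.1535 0.1472 0.1194] [ 0.5448 -0.2277  0.2475]
```

View pics/m10.png

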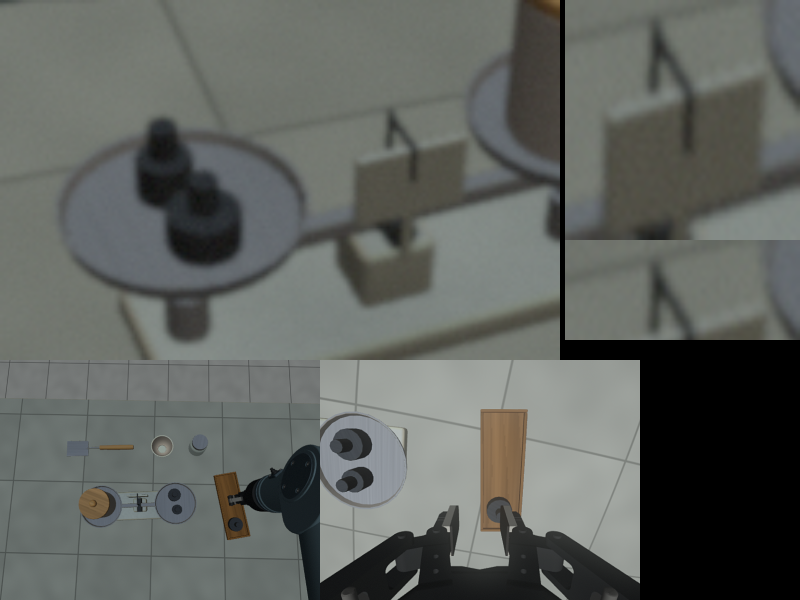

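The pointer is at the same place as in the level press and the beam is at rest. The 300 and 200 stand apart on the pan, the 400 is still in the tray, and nothing else has moved. Handing in.

```bash
python3 -c "
from plant import arm
print(arm.close_job())"
```

```text
the job is handed in; nothing more can be done
None
```

The canister weighs about 500 g, so I set the 300 g and 200 g weights on the pan and left the 400 g in the tray. I handed the job in at about 24 s.

- **Weighing:** I pressed the empty pan to 115 mm and held it for over 1 s with the pointer on the middle of its plate. The push averaged 4.84 ± 0.10 N. Force zero readings with nothing held drifted by up to about 0.3 N (30 g), which is less than the 50 g that would have changed the choice. The two weights read 3.1 N and 2.1 N when lifted, which fits 300 g and 200 g.
- **Placing:** I lowered both weights slowly and released each one only when the wrist force was near zero. For the 200 g weight, that was with the pan already near level height. The pan stayed well above its lower stop.
- **Last checks:** The pointer rested where it did in the level press, and the weights stood apart on the pan. The canister and the other things looked unmoved, and the gripper was clear of everything.
- **Disagreements:** The first estimates of the 200 g weight's position differed by about 6 mm between cameras, and the pan centre by up to about 15 mm. Close wrist views settled both. While gripping each weight, the wrist also read an upward force of about 6 N, probably from the fingertips touching the weight's body, and it had no visible effect.

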